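Hang the coffee jar on the spring scale

ROBOT

A 6-joint arm with a two-finger parallel gripper is mounted at the origin on a cart in front of the work surface, level with it; the furniture and walls round the work are solid. World frame = base frame: x ahead of the robot, y to its left, z up, the work surface at z = 0. Lengths are in mm, angles in rad, forces in N, time in s.
With the tool pointing down it reaches from about 275 to 750 mm from the base axis. Payload 10.2 kg.
Tool frame: the origin (TCP) lies at the centre of the arm's flange, where the gripper is bolted on; the fingertips stand 173 mm ahead of it and the grasp point (between the pads) lies 155 mm ahead of it; z points along the fingers, y is the line along which they close (so a half turn about z gives the same grasp; the last joint's range is limited). The gripper opens to 85 mm and grips with 20 to 120 N. Pads are 22 mm wide; open, the fingers measure 114 mm over their backs; the gripper's body (76 mm by 85 mm) begins 54 mm behind the grasp point. The pads swing forward as they close: fully open they stand 13 mm farther back than shut.
Start: joints at [-1.545, 0.313, 1.498, -0, 1.331, -0.223], TCP at [129.263, -508.845, 404.694] pointing down, gripper open.
Joint ranges: [-2.94, 2.94], [-0.97, 2.17], [0.19, 2.56], [-1.23, 4.37], [0.02, 3.11], [-2.88, 2.88]. Speed limits (rad/s): [2.39, 2.39, 3.01, 3.14, 3.14, 3.14].

INTERFACE

Orientations are given as a unit quaternion [w, x, y, z].
In Python, from rig import status, capture, camera_info, ticket gives the robot as it stands.
- The arm moves only by the shell command python3 -m crank 'ROWS' [FORCE]. ROWS is JSON, a list of rows, each a list of 7 numbers: the shift along the tool's x, y, z as a fraction of full scale, then the turn, a rotation vector about the tool's x, y, z as a fraction of full scale, then the closure, from 0 (fully open) to 1 (shut). A call has 1 to 12 rows; each row is the pose to reach, as a shift and turn from the pose commanded when the call began, along the tool's axes at that moment; what a row does not reach only later rows make up. Full scale, the value 1, is 0.1 m for a shift and 45 degrees for a turn. A row lasts 1/10 s, in which the tool goes at most 50 mm and 8.59 degrees, less where a joint would pass 70% of its speed; a pose out of reach is approached as far as the arm can. A call with a number of a shift or a turn outside -1 to 1 is refused whole. A call with a gripper value outside its range is refused whole. The fingers move at their own pace and stop on an object; FORCE is the grip in N (left out, the last holds). Time passes only in rows, so rows that repeat a pose let the fingers close. It gives the time, the measured TCP pose, the force, the opening and the grip force at its end, in the units of the state.
- status.sense(): the state, without advancing time (a new reading comes with each control period).
- capture(name): name is "scene" or "top"; returns (picture, depth): 480x640x3 uint8, red, green, blue; 480x640 float32, mm along the optical axis (not along the pixel's ray), 0 where there is no reading.
- camera_info(name): a dict with "K" (3x3 intrinsics, pixels), "camera_from_world" (4x4, takes a point from world to camera coordinates). Camera axes: x right, y up, looking along -z (the intrinsics and any distortion apply to the point x, -y, -z); pixel columns grow to the right and rows downward; lengths in mm; the calibration is good to about 2 mm. A picture is of the moment at which its call begins. camera_info takes no time and is no camera call.
- ticket.finish_job(): hands the job in; it is judged then, once.
The state is a dict: "time_s": time; "joints": joint angles; "dq": joint speeds; "tau": joint torques, N m; "eef_pos": TCP position; "ee_rot": TCP orientation; "force": force on the tool from outside, world axes, zero at the start; "wrist_torque": the same for the moment, N m; "grip_width": opening from 0.0 (shut) to 1.0 (fully open); "grip_force": force on a finger pad.
Only numpy, scipy, OpenCV 4.12 (cv2) and the standard library are available. Lean on these libraries where they do the work, as an engineer would, in place of code of your own. Each camera call takes 0.05 s, during which the arm holds its last target. There are 200 camera calls.

TASK

Weigh the coffee jar: pick up its wire carrier by the wooden grip, hang the carrier's bow on the hook of the spring scale, and let the weight down onto the spring slowly, letting go only when the spring carries it all, so that the pointer does not jump and the hook is never pushed down onto its stop. Leave the carrier hanging freely and upright on the hook with the pointer at rest, do not knock or tip it, and leave the mug, the mill and the tin where they are.

Things in the scene. Friction and masses are not known exactly. Their poses are not given: they have to be found in the camera images.
- carrier: Steel wire carrier with a red-lidded coffee jar fixed in it, 100 (x) x 106 (y) x 254 mm (z). Origin: centre of underside, z up. Foot plate 94 mm; side wires at y = +-50 join over the lid in a bow of 6 mm wire in the y-z plane: a shallow roof, axis at z = 212 in the middle, 202 at y = +-30. Lid top at z = 167: 42 mm free under the bow's middle. Total weight unknown, 1.8 to 6.7 N.
- bow_top (a point): Axis of the bow's wire at its middle: carrier frame (0, 0, 212 mm). It goes into the hook's seat, the bow's plane square across the hook's arm (either way round). Axes as the carrier's.
- grip (a point): Point on the carrier's axis at z = 236 mm, 24 mm above bow_top, in the upright wooden grip that stands on the bow's middle: 14 mm (carrier x) by 18 mm (carrier y), z = 214 to 254. Grip it from above across y (18 mm), fingertips kept above the bow. Axes as the carrier's.
- scale: Fixed spring scale. Grey column 36 x 50 mm, top at z = 318; two feet 22 mm wide, 14 high, at y = +-84 reach forward to x = -150. Origin: on the worktop near the column's axis; z up, front is -x. White plate with ticks 5 mm apart on the +y side. A hook of 8 mm round bar sticks out 140 mm along -x, on a carriage that slides down the column's front against a spring.
- hook_seat (a point): Where the bow wire's axis lies when seated, moves with the hook: scale frame x = -115, z = 282 mm unloaded. Seat floor flat for 14 mm along the arm. The upturned front tip rises to 13 mm above this point, ending 25 mm in front (pass the bow's axis 16 mm or more above this point); towards the column the bar rises to 7 mm above it; bar underside 11 mm below it. Axes as the scale's; arm along x.
- hook (a joint): How far hook and pointer have gone down, m: 0 unloaded, stop at 0.070. Spring about 115 N/m (1.15 N per 10 mm), negligible preload, lightly damped; at rest 14 to 57 mm down according to the weight. It jumps if the load is let go early or pushed too deep. When the spring carries all the weight, no vertical force is left on the gripper.
- mug: Bystander: speckled white mug, 81 x 120 x 94 mm, origin under its middle. Leave alone.
- mill: Bystander: wooden pepper mill, 58 mm across, 170 mm tall, origin under its middle. Leave alone.
- tin: Bystander: small round tin, 43 mm across, 31 mm tall, origin under its middle. Leave alone.
There are look-alikes about, which are no part of the job. There is more than one size of the carrier; the one meant has the size given above.

How it is judged:
By the outcome, as a careful person would: the job done as asked, in the order asked, and still so for the second after the job is handed in, with the robot touching nothing.
It also fails if it takes over 61 s, if anything falls off the work surface, if the arm or the gripper's body presses on something with over 40 N, if the wrist force passes 120 N, or if a joint passes its speed limit or range.

## Working session

There is one attempt and no reset: what is moved stays moved. The work goes in short steps, Python scripts to look and compute and a shell command to move; the robot and the scene stay as the last step left them, time stands still between calls to the robot, and variables do not carry over. Pictures are saved under pics/ and viewed, at most 13 in all, crops included, and the job is handed in when it is done.

```bash
mkdir -p pics; cat > h.py <<'E'
import numpy as np, cv2
from rig import status, capture, camera_info
def grab(n,tag):
    p,d=capture(n); cv2.imwrite(f'pics/{tag}.png',p[:,:,::-1]); np.save(f'pics/{tag}.npy',d); return p,d
def world(n,d,pts=None):
    ci=camera_info(n); K=np.array(ci['K']); T=np.linalg.inv(np.array(ci['camera_from_world']))
    v,u=np.mgrid[0:480,0:640].astype(float)
    x=(u-K[0,2])/K[0,0]*d; y=(v-K[1,2])/K[1,1]*d
    P=np.stack([x,-y,-d,np.ones_like(d)],-1)@T.T
    return P[...,:3]
E
python3 - <<'E'
from h import *
for n in ('scene','top'):
    grab(n,n+'0'); c=camera_info(n); print({k:np.round(v,3).tolist() if k!='name' and not isinstance(v,str) else v for k,v in c.items()})
print(status.sense())
E
```

```text
{'K': [[438.674, 0.0, 313.979], [0.0, 438.674, 236.002], [0.0, 0.0, 1.0]], 'camera_from_world': [[-0.574, -0.819, -0.008, 311.304], [0.56, -0.4, 0.726, -446.287], [-0.597, 0.412, 0.688, -910.312], [0.0, 0.0, 0.0, 1.0]]}
{'K': [[562.372, 0.0, 321.151], [0.0, 562.372, 245.906], [0.0, 0.0, 1.0]], 'camera_from_world': [[-0.344, -0.939, -0.017, 198.088], [0.732, -0.28, 0.621, -506.752], [-0.588, 0.202, 0.783, -1565.894], [0.0, 0.0, 0.0, 1.0]]}
{'time_s': 0.1, 'joints': array([-1.54543093e+00,  3.13378621e-01,  1.49832271e+00,  1.53103634e-05,
        1.33098133e+00, -2.23369230e-01]), 'dq': array([-0.00054626, -0.0001428 , -0.00058696,  0.00020097, -0.00082555,
       -0.00047976]), 'tau': array([ 3.03441244e-03, -4.12894464e+01, -2.60140836e+01, -2.07011713e-04,
        3.01766107e-03, -6.07799933e-06]), 'eef_pos': array([ 129.24769272, -508.81449536,  404.2145459 ]), 'ee_rot': array([-5.41597304e-04,  9.92276427e-01,  1.24045132e-01,  6.12667409e-05]), 'force': array([0.34182769, 1.05862817, 0.515872  ]), 'wrist_torque': array([ 0.01939615, -0.01376312, -0.02039518]), 'grip_force': 0.0, 'grip_width': 0.9973029764487769}
```

View pics/scene0.png

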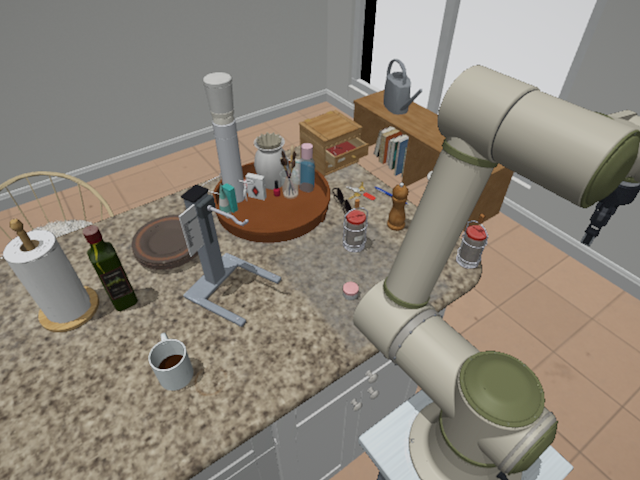

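View pics/top0.png

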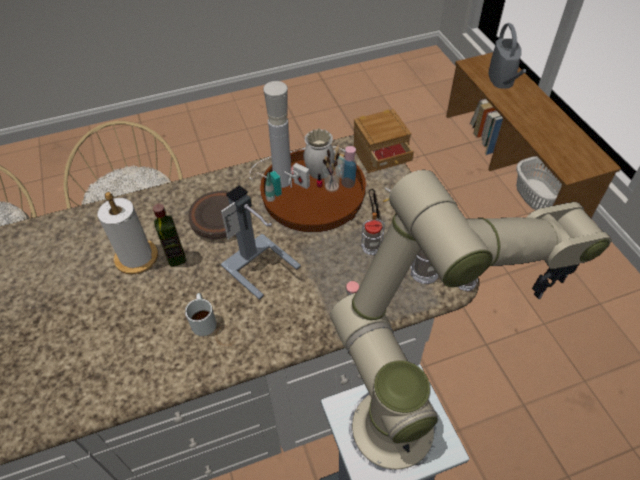

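The scene view shows the scale at (210,250), one red-lidded carrier at (356,230), and another at (473,245). The tin is at (350,290), the mill at (397,207) and the mug at (172,365). The top view shows a third, half-hidden carrier near (425,262).

```bash
python3 - <<'E'
from h import *
for n in ('scene','top'):
    im=cv2.imread(f'pics/{n}0.png'); d=np.load(f'pics/{n}0.npy'); W=world(n,d)
    hsv=cv2.cvtColor(im,cv2.COLOR_BGR2HSV)
    m=((hsv[...,0]<6)|(hsv[...,0]>174))&(hsv[...,1]>130)&(hsv[...,2]>90)&(d>0)
    k,l,s,c=cv2.connectedComponentsWithStats(m.astype(np.uint8))
    for i in range(1,k):
        if s[i,4]>40:
            P=W[l==i]; zt=np.percentile(P[:,2],95); Q=P[P[:,2]>zt-5]
            print(n,s[i],'ztop',zt.round(1),'min',Q.min(0).round(),'max',Q.max(0).round())
    pts=[(356,200),(350,290),(397,190),(172,352),(206,190),(244,222),(215,208),(243,320),(278,281),(228,262),(480,218)] if n=='scene' else [(238,192),(265,217),(257,293),(296,265),(352,288),(201,310),(265,240),(425,265)]
    for u,v in pts: print(n,u,v,W[v,u].round(0), d[v,u])
im=cv2.imread('pics/scene0.png')
a=cv2.resize(im[170:340,170:300],None,fx=3,fy=3,interpolation=3)
b=cv2.resize(im[180:265,320:400],None,fx=5,fy=5,interpolation=3)
o=np.zeros((510,800,3),np.uint8); o[:510,:390]=a; o[:425,400:800]=b
cv2.imwrite('pics/c1.png',o)
im=cv2.imread('pics/top0.png')
cv2.imwrite('pics/c2.png',cv2.resize(im[180:305,210:410],None,fx=4,fy=4,interpolation=3))
E
```

```text
scene [327 142  28  13 175] ztop 74.0 min [ 951. -477.   69.] max [1005. -382.   76.]
scene [363 193  12   7  46] ztop 6.2 min [ 744. -397.    1.] max [ 785. -377.    9.]
scene [346 211  20  14 199] ztop 118.4 min [ 579. -221.  113.] max [ 633. -165.  120.]
scene [466 225  20  16 214] ztop 118.6 min [ 334. -453.  114.] max [ 390. -397.  135.]
scene 356 200 [ 610. -194.  177.] 1232.642
scene 350 290 [456. -59.  29.] 1187.728
scene 397 190 [ 599. -343.  152.] 1304.572
scene 172 352 [542. 409.  44.] 1035.2655
scene 206 190 [714. 189. 319.] 1039.3162
scene 244 222 [591. 158. 290.] 998.8529
scene 215 208 [955.  96.  54.] 1403.8206
scene 243 320 [550. 220.  10.] 1141.5837
scene 278 281 [610.  76.  12.] 1234.5371
scene 228 262 [755. 158.  14.] 1286.2207
scene 480 218 [ 361. -421.  171.] 1181.7108
top [375 144  30  15 227] ztop 80.2 min [ 938. -475.   75.] max [ 984. -364.   85.]
top [365 220  17  14 174] ztop 124.0 min [ 581. -223.  119.] max [ 628. -170.  127.]
top 238 192 [725. 207. 317.] 1701.9834
top 265 217 [876. 108.   3.] 2056.4714
top 257 293 [553. 230.  21.] 1828.4225
top 296 265 [622.  73.  11.] 1908.4261
top 352 288 [460. -65.  24.] 1830.5576
top 201 310 [546. 415.  33.] 1776.8136
top 265 240 [756. 142.  23.] 1963.5859
top 425 265 [ 417. -298.   92.] 1799.6276
```

View pics/c1.png

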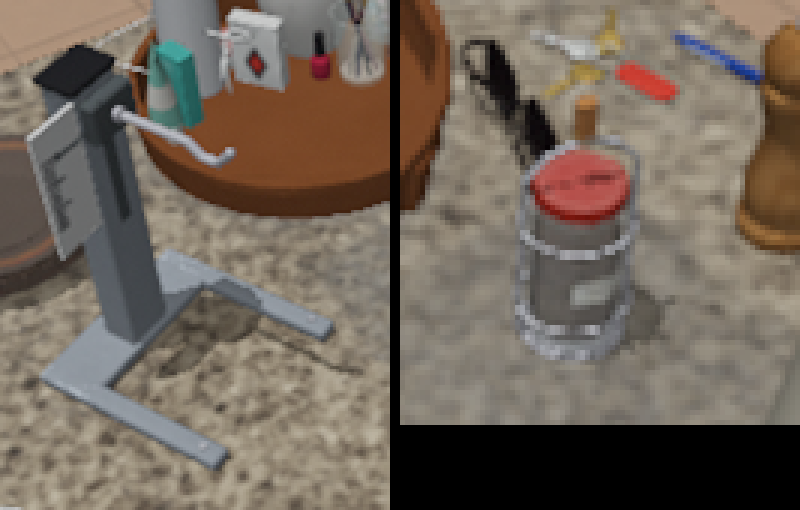

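View pics/c2.png

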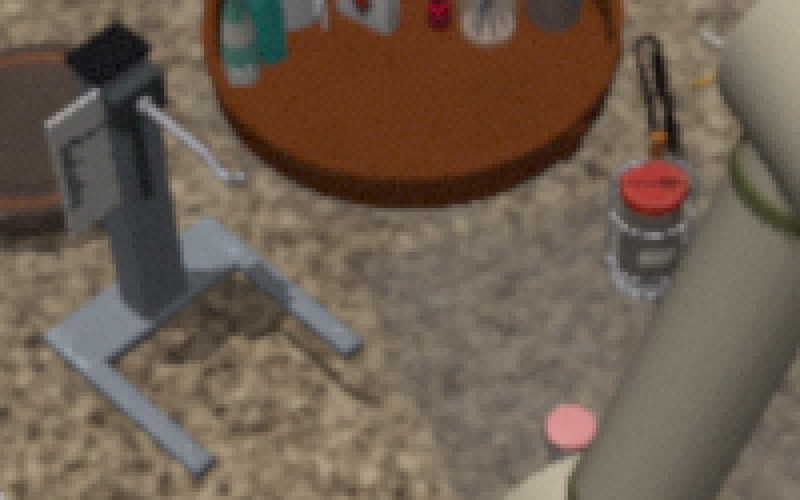

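Both visible carriers are the small size, with lid tops near z = 120. The full-size one must be the carrier hidden behind the upper arm, around (420,-300). I'll swing the arm back to uncover it.

```bash
python3 -m crank '[[-0.45,-0.1,-0.1,0,0,0,0],[-0.87,-0.22,-0.2,0,0,0,0],[-0.87,-0.22,-0.2,0,0,0,0]]'; python3 -m crank '[[-0.45,-0.1,0,0,0,0,0],[-0.87,-0.22,0,0,0,0,0],[-0.87,-0.22,0,0,0,0,0]]'; python3 -m crank '[[-0.45,-0.1,0,0,0,0,0],[-0.87,-0.22,0,0,0,0,0],[-0.87,-0.22,0,0,0,0,0],[-0.87,-0.22,0,0,0,0,0]]'
python3 - <<'E'
from h import *
for n in ('scene','top'):
    im,d=grab(n,n+'1'); W=world(n,d); im=im[:,:,::-1]
    hsv=cv2.cvtColor(np.ascontiguousarray(im),cv2.COLOR_BGR2HSV)
    m=((hsv[...,0]<6)|(hsv[...,0]>174))&(hsv[...,1]>130)&(hsv[...,2]>90)&(d>0)
    k,l,s,c=cv2.connectedComponentsWithStats(m.astype(np.uint8))
    for i in range(1,k):
        if s[i,4]>40:
            P=W[l==i]; zt=np.percentile(P[:,2],95); Q=P[P[:,2]>zt-5]
            print(n,s[i],'ztop',zt.round(1),'min',Q.min(0).round(),'max',Q.max(0).round())
a=cv2.imread('pics/scene1.png')[100:340,320:560]; b=cv2.imread('pics/top1.png')[140:300,320:480]
o=np.zeros((600,800,3),np.uint8);o[:400,:400]=cv2.resize(a,(400,400),interpolation=3);o[:400,400:]=cv2.resize(b,(400,400),interpolation=3)
cv2.imwrite('pics/c3.png',o)
E
```

```text
time_s: 0.4
eef_pos: [35.9, -509.1, 425.5]
ee_rot: [0.001, 0.993, 0.122, -0.001]
force: [0.5, -0.5, -1.1]
grip_width: 1.001
grip_force: 0.0
time_s: 0.7
eef_pos: [-53.6, -509.0, 424.1]
ee_rot: [-0.001, 0.993, 0.122, -0.0]
force: [0.6, 0.3, -0.8]
grip_width: 1.001
grip_force: 0.0
time_s: 1.1
eef_pos: [-139.8, -509.2, 424.2]
ee_rot: [-0.0, 0.992, 0.124, 0.001]
force: [-0.4, -0.6, -0.8]
grip_width: 0.997
grip_force: 0.0
scene [327 142  28  13 176] ztop 73.8 min [ 952. -478.   69.] max [1006. -378.   76.]
scene [363 193  12   7  46] ztop 4.3 min [ 740. -402.   -0.] max [ 790. -377.    5.]
scene [418 209  27  20 347] ztop 168.2 min [ 408. -361.  163.] max [ 473. -279.  171.]
scene [346 211  20  14 199] ztop 118.2 min [ 581. -221.  113.] max [ 636. -165.  121.]
top [375 144  30  15 229] ztop 81.1 min [ 937. -474.   76.] max [ 985. -363.   85.]
top [398 197  10  10  56] ztop 11.6 min [ 738. -400.    7.] max [ 785. -377.   15.]
top [365 220  17  14 176] ztop 123.4 min [ 576. -224.  119.] max [ 627. -171.  127.]
top [419 233  24  21 312] ztop 174.6 min [ 211. -360.  170.] max [ 473. -164.  473.]
```

View pics/c3.png

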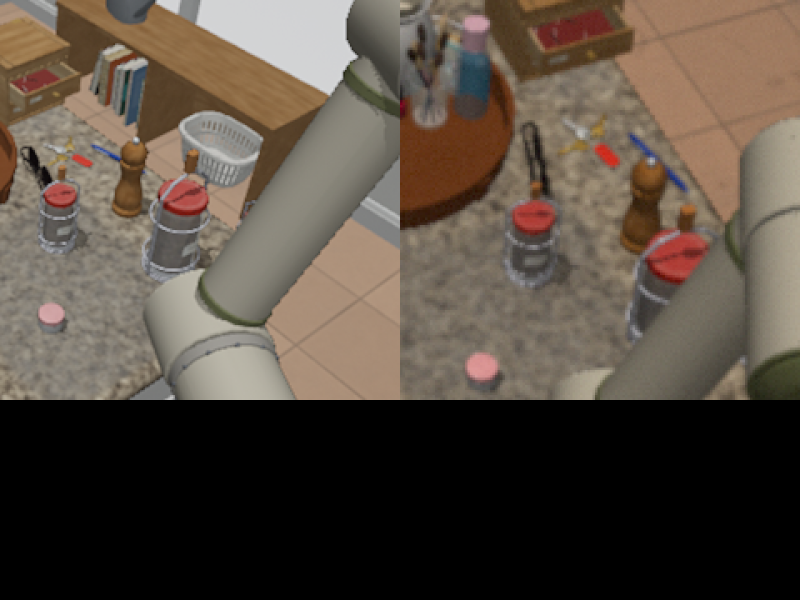

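The hidden carrier is full size: its lid is at scene (431,219) with its top at z ≈ 168. It stands near (440,-320) with the mill behind it. I'll zoom in on its bow and on the hook.

```bash
python3 - <<'E'
from h import *
im=cv2.imread('pics/scene1.png')
o=np.zeros((600,800,3),np.uint8)
o[:600,:400]=cv2.resize(im[185:285,395:462][:, :],(400,600),interpolation=3)  # x scale 5.97,y 6
o[:480,408:]=cv2.resize(im[180:300,175:273],(392,480),interpolation=3) # x4
cv2.imwrite('pics/c4.png',o)
W=world('scene',np.load('pics/scene1.npy')); d=np.load('pics/scene1.npy')
hsv=cv2.cvtColor(im,cv2.COLOR_BGR2HSV)
m=((hsv[...,0]<6)|(hsv[...,0]>174))&(hsv[...,1]>120)&(hsv[...,2]>80)
m[:209]=0;m[230:]=0;m[:,:417]=0;m[:,446:]=0
P=W[m]; t=P[abs(P[:,2]-167)<4]
(c,r,a)=cv2.minAreaRect(t[:,:2].astype(np.float32)); cc,rr=cv2.minEnclosingCircle(t[:,:2].astype(np.float32)); print('lid',cc,rr,c,r)
# points above the lid near the carrier
R=W[180:240,400:470].reshape(-1,3); q=R[(np.hypot(R[:,0]-440,R[:,1]+320)<60)&(R[:,2]>180)&(R[:,2]<262)]
print(len(q)); print(q[np.argsort(q[:,2])].round(0).tolist())
# scale: column top, hook
S=W[170:330,170:300].reshape(-1,3)
g=S[(S[:,2]>310)&(S[:,2]<325)]; print('top',g.min(0),g.max(0),np.median(g,0),cv2.minAreaRect(g[:,:2].astype(np.float32)))
h=S[(S[:,2]>262)&(S[:,2]<305)&(S[:,0]<690)&(S[:,0]>540)]; print(h[np.argsort(h[:,0])].round(0).tolist()[::2])
f=S[(S[:,2]>9)&(S[:,2]<18)&(S[:,0]<900)]; print('feet',len(f),cv2.minAreaRect(f[:,:2].astype(np.float32)))
np.save('pics/feet.npy',f); cv2.boxPoints
print(cv2.boxPoints(cv2.minAreaRect(f[:,:2].astype(np.float32))))
E
```

```text
lid (444.883056640625, -319.89324951171875) 41.81931686401367 (443.38189697265625, -320.22119140625) (72.52273559570312, 76.70726776123047)
180
[[443.0, -367.0, 180.0], [448.0, -273.0, 181.0], [444.0, -364.0, 181.0], [449.0, -271.0, 182.0], [450.0, -268.0, 182.0], [448.0, -272.0, 185.0], [446.0, -361.0, 185.0], [449.0, -270.0, 185.0], [442.0, -365.0, 185.0], [443.0, -362.0, 186.0], [448.0, -276.0, 187.0], [448.0, -272.0, 188.0], [451.0, -275.0, 188.0], [448.0, -279.0, 189.0], [449.0, -269.0, 189.0], [449.0, -280.0, 190.0], [448.0, -275.0, 191.0], [444.0, -358.0, 191.0], [448.0, -282.0, 191.0], [442.0, -360.0, 191.0], [445.0, -355.0, 192.0], [449.0, -282.0, 193.0], [449.0, -275.0, 194.0], [450.0, -280.0, 194.0], [446.0, -355.0, 195.0], [451.0, -284.0, 195.0], [445.0, -282.0, 196.0], [449.0, -289.0, 197.0], [446.0, -350.0, 197.0], [443.0, -354.0, 197.0], [452.0, -284.0, 197.0], [447.0, -284.0, 197.0], [450.0, -279.0, 198.0], [448.0, -284.0, 200.0], [445.0, -353.0, 200.0], [450.0, -285.0, 202.0], [448.0, -287.0, 202.0], [450.0, -289.0, 203.0], [445.0, -288.0, 203.0], [448.0, -291.0, 203
[... 8278 characters left out ...]
300.0], [689.0, 257.0, 298.0], [689.0, 252.0, 301.0], [689.0, 208.0, 280.0], [689.0, 201.0, 301.0], [689.0, 193.0, 288.0], [689.0, 204.0, 287.0], [689.0, 234.0, 277.0], [689.0, 201.0, 292.0], [689.0, 252.0, 264.0], [689.0, 211.0, 278.0], [689.0, 213.0, 291.0], [689.0, 206.0, 288.0], [689.0, 226.0, 267.0], [689.0, 252.0, 289.0], [690.0, 250.0, 285.0], [690.0, 248.0, 281.0], [690.0, 206.0, 290.0], [690.0, 251.0, 291.0], [690.0, 229.0, 302.0], [690.0, 210.0, 295.0], [690.0, 224.0, 302.0]]
feet 2147 ((779.493896484375, 52.9110107421875), (287.19281005859375, 534.0482177734375), 24.85780143737793)
[[ 536.9529   234.83307]
 [ 761.44946 -249.73763]
 [1022.0349  -129.01105]
 [ 797.5383   355.55963]]
```

View pics/c4.png

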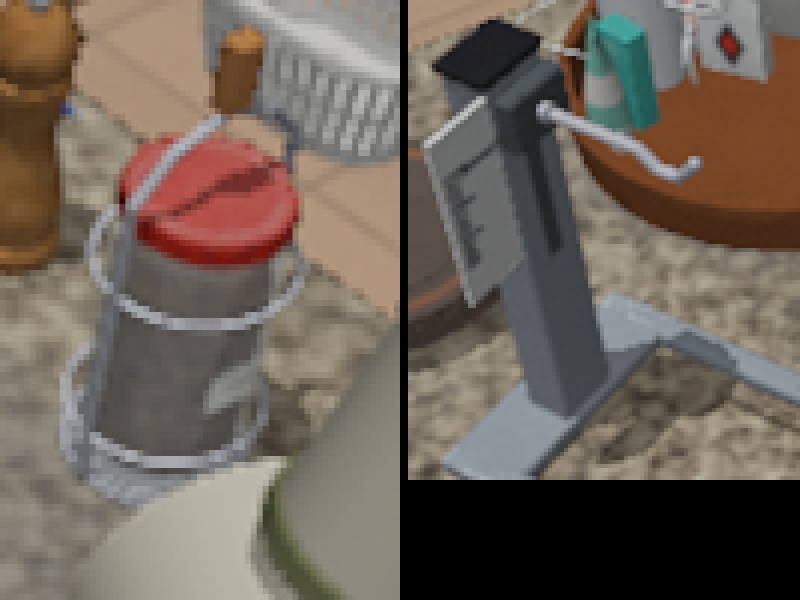

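The target carrier's grip is at about (447,-319), with a yaw of about -3.6°. The hook seat is at about (609,164), with the arm at about 24.5°. Next I move above the carrier.

```bash

python3 -m crank '[[0.44,-0.03,-0.25,0,0,0,0],[0.88,-0.055,-0.5,0,0,0,0],[0.88,-0.055,-0.5,0,0,0,0]]'|sed -n 2p
for i in 1 2 3 4 5; do python3 -m crank '[[0.44,-0.03,0,0,0,0,0],[0.88,-0.055,0,0,0,0,0],[0.88,-0.055,0,0,0,0,0]]' | sed -n 2p; done
python3 -m crank '[[0.44,-0.03,0,0,0,0.1,0],[0.88,-0.055,0,0,0,0.25,0],[0.88,-0.055,0,0,0,0.396,0],[0.88,-0.055,0,0,0,0.396,0],[0.88,-0.055,0,0,0,0.396,0],[0.88,-0.055,0,0,0,0.396,0]]'
python3 - <<'E'
from h import *
from scipy.spatial.transform import Rotation as R
s=status.sense(); q=s['ee_rot']; r=R.from_quat([*q[1:],q[0]]); print(s['eef_pos'],r.as_matrix().round(4).tolist(), s['joints'].round(2))
print((r.inv().apply(np.array([447.3,-319,395])-s['eef_pos'])/100).round(3))
E
```

```text
eef_pos: [-51.4, -480.9, 478.3]
eef_pos: [32.0, -453.6, 474.9]
eef_pos: [115.4, -426.7, 474.8]
eef_pos: [198.9, -399.8, 474.6]
eef_pos: [282.5, -373.0, 474.4]
eef_pos: [366.1, -346.4, 474.0]
time_s: 3.6
eef_pos: [446.7, -320.9, 474.8]
ee_rot: [0.0, 1.0, -0.031, -0.0]
force: [-1.0, 0.7, -0.5]
grip_width: 1.0
grip_force: 0.0
[ 446.67067391 -320.9240103   474.79526297] [[0.9981, -0.0614, -0.0002], [-0.0614, -0.9981, -0.0002], [-0.0001, 0.0002, -1.0]] [-0.84  0.33  1.29 -0.    1.52  0.8 ]
[ 0.005 -0.02   0.798]
```

```bash

python3 -m crank '[[0.005,-0.02,0.2,0,0,0,0],[0.005,-0.02,0.4,0,0,0,0],[0.005,-0.02,0.55,0,0,0,0],[0.005,-0.02,0.65,0,0,0,0],[0.005,-0.02,0.72,0,0,0,0],[0.005,-0.02,0.78,0,0,0,0],[0.005,-0.02,0.8,0,0,0,0],[0.005,-0.02,0.8,0,0,0,0.3],[0.005,-0.02,0.8,0,0,0,0.6],[0.005,-0.02,0.8,0,0,0,0.7],[0.005,-0.02,0.8,0,0,0,0.75],[0.005,-0.02,0.8,0,0,0,0.8]]' 40
python3 -m crank '[[0,0,0,0,0,0,0.9],[0,0,0,0,0,0,1],[0,0,0,0,0,0,1],[0,0,0,0,0,0,1],[0,0,0,0,0,0,1]]'
python3 - <<'E'
from h import *
grab('scene','s2'); im=cv2.imread('pics/s2.png'); cv2.imwrite('pics/c5.png',cv2.resize(im[90:290,360:560],(600,600),interpolation=3))
E
```

```text
time_s: 4.8
eef_pos: [448.2, -318.4, 395.0]
ee_rot: [0.001, 1.0, -0.031, 0.0]
force: [-0.4, -1.2, -4.9]
grip_width: 0.202
grip_force: 24.5
time_s: 5.3
eef_pos: [448.2, -318.2, 394.6]
ee_rot: [-0.0, 1.0, -0.031, -0.0]
force: [0.7, -0.6, -2.1]
grip_width: 0.201
grip_force: 40.6
```

View pics/c5.png

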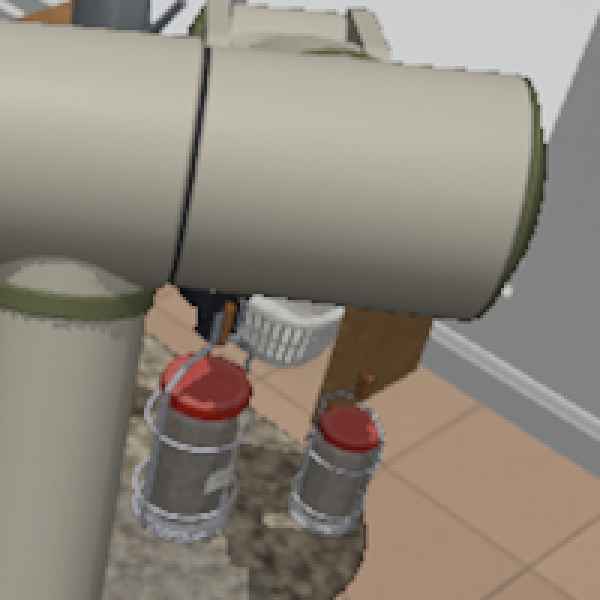

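The grip is held at 17 mm wide and the carrier is upright. I lift it and carry it toward the front of the hook.

```bash

python3 -m crank '[[0,0,-0.05,0,0,0,1],[0,0,-0.15,0,0,0,1],[0,0,-0.3,0,0,0,1],[0,0,-0.5,0,0,0,1],[0,0,-0.7,0,0,0,1],[0,0,-0.85,0,0,0,1],[0,0,-0.95,0,0,0,1],[0,0,-0.97,0,0,0,1],[0,0,-0.97,0,0,0,1]]'
for i in 1 2 3 4 5; do python3 -m crank '[[0.02,-0.15,0,0,0,0,1],[0.06,-0.4,0,0,0,0,1],[0.1,-0.65,0,0,0,0,1],[0.12,-0.82,0,0,0,0,1],[0.13,-0.91,0,0,0,0,1]]' | grep -E 'eef|force|width'; done
python3 -m crank '[[0,0,0,0,0,-0.08,1],[0,0,0,0,0,-0.22,1],[0,0,0,0,0,-0.38,1],[0,0,0,0,0,-0.53,1],[0,0,0,0,0,-0.61,1],[0,0,0,0,0,-0.624,1],[0,0,0,0,0,-0.624,1],[0,0,0,0,0,-0.624,1]]'
python3 - <<'E'
from h import *
from scipy.spatial.transform import Rotation as R
s=status.sense(); q=s['ee_rot']; r=R.from_quat([*q[1:],q[0]]); print(s['eef_pos'],r.as_matrix().round(4).tolist(), s['joints'].round(2))
p,d=grab('scene','s3'); W=world('scene',d); im=cv2.imread('pics/s3.png'); cv2.imwrite('pics/c6.png',cv2.resize(im[150:350,150:350],(600,600),interpolation=3))
S=W[150:300,150:400].reshape(-1,3)
h=S[(S[:,2]>264)&(S[:,2]<296)&(S[:,0]<676)&(S[:,0]>575)&(abs((S[:,1]-164)-.455*(S[:,0]-609))<12)]
k=np.polyfit(h[:,0],h[:,1],1); print(len(h),k,np.polyval(k,609),np.degrees(np.arctan(k[0])),h[:,0].min())
E
```

```text
time_s: 6.25
eef_pos: [448.2, -318.2, 491.5]
ee_rot: [-0.0, 1.0, -0.031, -0.0]
force: [-0.5, 0.2, -4.3]
grip_width: 0.2
grip_force: 40.3
eef_pos: [467.1, -226.5, 491.5]
force: [-0.2, -0.3, -3.9]
grip_width: 0.207
grip_force: 40.3
eef_pos: [485.7, -136.9, 491.6]
force: [0.2, -0.7, -3.8]
grip_width: 0.202
grip_force: 40.3
eef_pos: [504.3, -46.9, 491.6]
force: [0.4, 0.0, -4.6]
grip_width: 0.205
grip_force: 40.3
eef_pos: [522.9, 42.7, 491.6]
force: [0.5, -0.3, -3.3]
grip_width: 0.203
grip_force: 40.3
eef_pos: [541.6, 133.0, 491.5]
force: [0.6, 0.5, -4.0]
grip_width: 0.205
grip_force: 40.3
time_s: 9.55
eef_pos: [541.4, 131.7, 491.7]
ee_rot: [0.0, 0.977, 0.211, -0.0]
force: [0.1, 0.4, -3.9]
grip_width: 0.202
grip_force: 40.3
[541.42753367 131.71816522 491.69721817] [[0.9105, 0.4134, 0.0], [0.4134, -0.9105, -0.0001], [-0.0, 0.0001, -1.0]] [ 0.03  0.34  1.23 -0.    1.57  1.17]
138 [   0.47058348 -122.92773744] 163.65760336960147 25.20090069919677 575.9341774583706
```

View pics/c6.png

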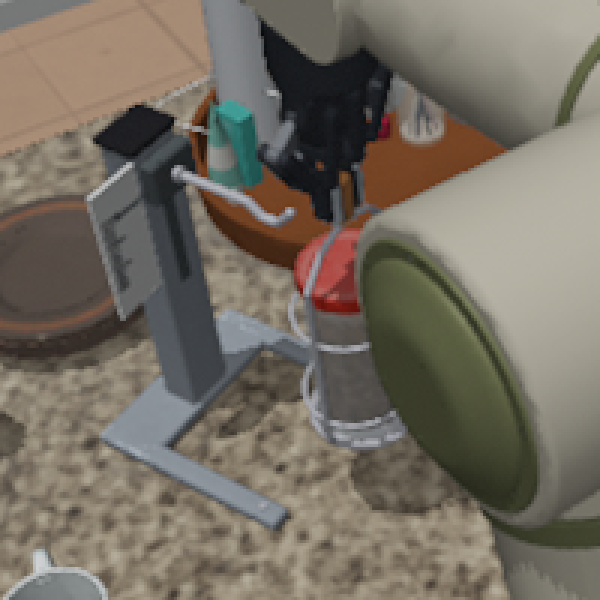

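The carrier hangs in front of the hook tip, which is at crop (290,212), with the bow square to the arm and above tip height. I drive it straight in over the tip by 74 mm.

```bash

python3 -m crank '[[0,0,0.02,0,0,0,1],[0.05,0,0.04,0,0,0,1],[0.12,0,0.04,0,0,0,1],[0.2,0,0.04,0,0,0,1],[0.28,0,0.04,0,0,0,1],[0.36,0,0.04,0,0,0,1],[0.42,0,0.04,0,0,0,1],[0.45,0,0.04,0,0,0,1],[0.45,0,0.04,0,0,0,1]]'
python3 -m crank '[[0.05,0,0,0,0,0,1],[0.12,0,0,0,0,0,1],[0.2,0,0,0,0,0,1],[0.26,0,0,0,0,0,1],[0.29,0,0,0,0,0,1],[0.295,0,0,0,0,0,1],[0.295,0,0,0,0,0,1]]'
python3 - <<'E'
from h import *
p,d=grab('scene','s4'); W=world('scene',d); im=cv2.imread('pics/s4.png'); cv2.imwrite('pics/c7.png',cv2.resize(im[170:270,180:280],(600,600),interpolation=3))
f=[status.sense()['force']]
print(f)
E
```

```text
time_s: 10.5
eef_pos: [582.7, 150.7, 487.5]
ee_rot: [-0.0, 0.977, 0.212, -0.0]
force: [-0.1, -0.2, -5.0]
grip_width: 0.204
grip_force: 40.3
time_s: 11.2
eef_pos: [609.2, 162.8, 487.7]
ee_rot: [0.0, 0.977, 0.212, -0.0]
force: [-0.3, 0.3, -3.9]
grip_width: 0.203
grip_force: 40.3
[array([-0.3490734 ,  0.33611207, -4.12144926])]
```

View pics/c7.png

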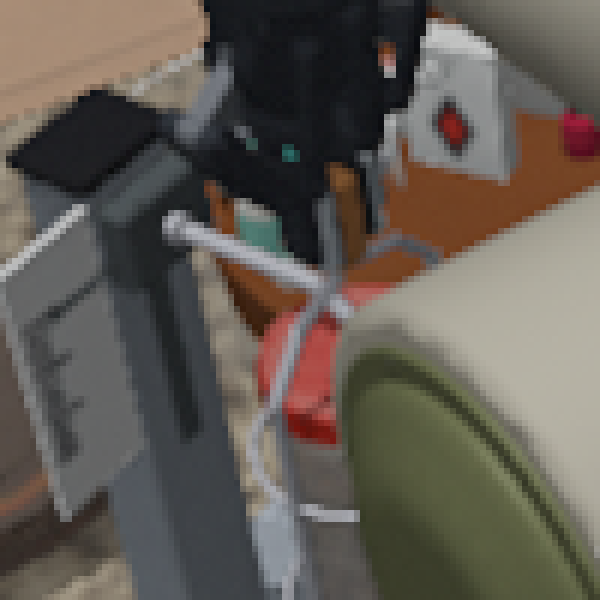

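The bow spans the hook at crop (335,285), behind the tip and above the seat. I average the carried force, then lower it.

```bash
cat > avg.py <<'E'
from h import *
import sys
F=[]
for i in range(int(sys.argv[1])): capture('top'); F.append(status.sense()['force'])
s=status.sense(); F=np.array(F); print('t',round(s['time_s'],2),'z',s['eef_pos'].round(1),'F',F.mean(0).round(2),'sd',F.std(0).round(2),'sem',round(F[:,2].std()/len(F)**.5,2))
E
python3 avg.py 16
python3 -m crank '[[0,0,0.02,0,0,0,1],[0,0,0.05,0,0,0,1],[0,0,0.09,0,0,0,1],[0,0,0.13,0,0,0,1],[0,0,0.16,0,0,0,1],[0,0,0.18,0,0,0,1],[0,0,0.18,0,0,0,1]]' | sed -n '2p;4p'; python3 avg.py 6
python3 -m crank '[[0,0,0.01,0,0,0,1],[0,0,0.02,0,0,0,1],[0,0,0.03,0,0,0,1],[0,0,0.04,0,0,0,1],[0,0,0.05,0,0,0,1],[0,0,0.06,0,0,0,1],[0,0,0.07,0,0,0,1],[0,0,0.08,0,0,0,1],[0,0,0.09,0,0,0,1],[0,0,0.1,0,0,0,1],[0,0,0.1,0,0,0,1],[0,0,0.1,0,0,0,1]]' | sed -n '2p;4p'; python3 avg.py 12
```

```text
t 12.05 z [609.2 162.8 487.7] F [-0.41  0.04 -4.04] sd [0.53 0.52 0.49] sem 0.12
eef_pos: [609.2, 162.8, 469.3]
force: [-0.6, -0.4, -3.9]
t 13.05 z [609.2 162.8 469.9] F [ 0.12  0.04 -4.02] sd [0.47 0.5  0.39] sem 0.16
eef_pos: [609.2, 162.8, 459.8]
force: [0.0, 0.6, -3.8]
t 14.85 z [609.2 162.8 459.7] F [-0.07 -0.02 -3.33] sd [0.61 0.41 0.31] sem 0.09
```

```bash

python3 -m crank '[[0,0,0.015,0,0,0,1],[0,0,0.03,0,0,0,1],[0,0,0.05,0,0,0,1],[0,0,0.07,0,0,0,1],[0,0,0.09,0,0,0,1],[0,0,0.11,0,0,0,1],[0,0,0.13,0,0,0,1],[0,0,0.15,0,0,0,1],[0,0,0.17,0,0,0,1],[0,0,0.185,0,0,0,1],[0,0,0.2,0,0,0,1],[0,0,0.2,0,0,0,1]]' | sed -n '2p;4p'; python3 avg.py 16
python3 -m crank '[[0,0,0.01,0,0,0,1],[0,0,0.02,0,0,0,1],[0,0,0.03,0,0,0,1],[0,0,0.04,0,0,0,1],[0,0,0.05,0,0,0,1],[0,0,0.055,0,0,0,1],[0,0,0.06,0,0,0,1],[0,0,0.06,0,0,0,1]]' | sed -n '2p;4p'; python3 avg.py 16
python3 - <<'E'
from h import *
grab('scene','s5'); im=cv2.imread('pics/s5.png'); cv2.imwrite('pics/c8.png',cv2.resize(im[170:290,170:290],(600,600),interpolation=3))
E
```

```text
eef_pos: [609.2, 162.8, 439.6]
force: [0.1, -0.5, -1.6]
t 16.85 z [609.2 162.8 439.7] F [-0.06  0.29 -1.3 ] sd [0.41 0.48 0.35] sem 0.09
eef_pos: [609.2, 162.8, 433.7]
force: [0.1, 0.3, -0.0]
t 18.45 z [609.2 162.8 433.7] F [-0.21  0.23 -0.21] sd [0.36 0.51 0.33] sem 0.08
```

View pics/c8.png

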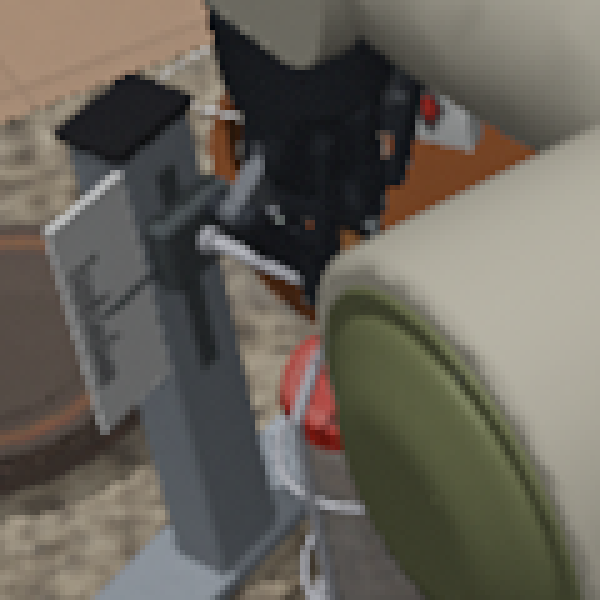

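Force is nearly gone, with the hook about 31 mm down and the pointer mid-scale at crop (110,312). I go 1.5 mm lower, relax the grip to 20 N, then open a little.

```bash

python3 -m crank '[[0,0,0.005,0,0,0,1],[0,0,0.01,0,0,0,1],[0,0,0.015,0,0,0,1],[0,0,0.015,0,0,0,1],[0,0,0.015,0,0,0,1],[0,0,0.015,0,0,0,1]]' 20 | sed -n '2p;4p;6p'; python3 avg.py 12
python3 -m crank '[[0,0,0,0,0,0,0.79],[0,0,0,0,0,0,0.785],[0,0,0,0,0,0,0.78],[0,0,0,0,0,0,0.775],[0,0,0,0,0,0,0.77],[0,0,0,0,0,0,0.765],[0,0,0,0,0,0,0.76],[0,0,0,0,0,0,0.75],[0,0,0,0,0,0,0.74]]'
python3 -m crank '[[0,0,0,0,0,0,0.72],[0,0,0,0,0,0,0.7],[0,0,0,0,0,0,0.68],[0,0,0,0,0,0,0.65],[0,0,0,0,0,0,0.62],[0,0,0,0,0,0,0.6]]'; python3 avg.py 12
```

```text
eef_pos: [609.2, 162.8, 432.2]
force: [0.4, -0.4, 0.3]
grip_force: 40.6
t 19.7 z [609.2 162.8 432.2] F [-0.19  0.25 -0.08] sd [0.68 0.41 0.4 ] sem 0.12
time_s: 20.6
eef_pos: [609.2, 162.8, 432.2]
ee_rot: [0.0, 0.977, 0.212, -0.0]
force: [1.6, -0.5, -0.5]
grip_width: 0.256
grip_force: 0.0
time_s: 21.2
eef_pos: [609.2, 162.8, 432.2]
ee_rot: [0.0, 0.977, 0.212, -0.0]
force: [0.2, -0.0, 0.9]
grip_width: 0.398
grip_force: 0.0
t 21.8 z [609.2 162.8 432.2] F [ 0.14 -0.   -0.04] sd [0.57 0.39 0.37] sem 0.11
```

Released with no force step (-0.08 N before, -0.04 N after). I back straight up and look.

```bash

python3 -m crank '[[0,0,0,0,0,0,0.55],[0,0,-0.02,0,0,0,0.5],[0,0,-0.08,0,0,0,0.5],[0,0,-0.16,0,0,0,0.5],[0,0,-0.26,0,0,0,0.5],[0,0,-0.4,0,0,0,0.5],[0,0,-0.6,0,0,0,0.5],[0,0,-0.8,0,0,0,0.5],[0,0,-0.95,0,0,0,0.5],[0,0,-0.95,0,0,0,0.5]]' | sed -n '2p;4p'
python3 -m crank '[[-0.2,0,-0.1,0,0,0,0.5],[-0.5,0,-0.2,0,0,0,0.5],[-0.9,0,-0.2,0,0,0,0.5],[-0.95,0,-0.2,0,0,0,0.5]]' | sed -n '2p;4p'
python3 -m crank '[[-0.3,0.4,0,0,0,0,0.5],[-0.4,0.8,0,0,0,0,0.5],[-0.4,0.95,0,0,0,0,0.5]]' | sed -n '2p;4p'
python3 -m crank '[[-0.2,0.4,0,0,0,0,0.5],[-0.4,0.8,0,0,0,0,0.5],[-0.4,0.95,0,0,0,0,0.5],[-0.4,0.95,0,0,0,0,0.5],[-0.4,0.95,0,0,0,0,0.5],[-0.4,0.95,0,0,0,0,0.5],[-0.4,0.95,0,0,0,0,0.5],[-0.4,0.95,0,0,0,0,0.5],[-0.4,0.95,0,0,0,0,0.5],[-0.4,0.95,0,0,0,0,0.5],[-0.4,0.95,0,0,0,0,0.5],[-0.4,0.95,0,0,0,0,0.5]]' | sed -n '2p;4p'
python3 - <<'E'
from h import *
import time
a,_=grab('scene','s6'); 
for i in range(5): b,_=capture('scene')
print(np.abs(a[150:360,150:330].astype(int)-b[150:360,150:330]).mean())
im=cv2.imread('pics/s6.png'); cv2.imwrite('pics/c9.png',cv2.resize(im[150:350,140:340],(600,600),interpolation=3))
E
```

```text
eef_pos: [608.7, 162.8, 530.1]
force: [0.3, -0.4, -0.7]
eef_pos: [519.9, 122.7, 547.3]
force: [0.4, -0.1, -0.1]
eef_pos: [526.0, 17.7, 546.9]
force: [0.8, 0.5, -0.1]
eef_pos: [528.8, -82.7, 547.2]
force: [-0.0, -0.7, -0.2]
0.4725661375661376
```

View pics/c9.png

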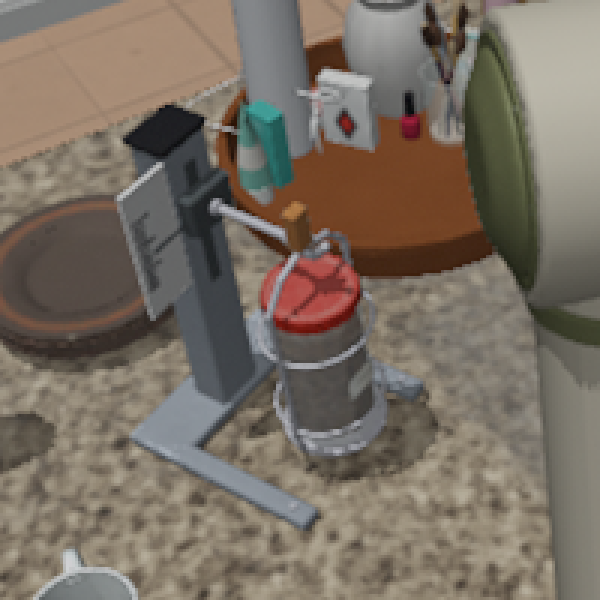

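The carrier hangs on the hook (bow at crop (300,250), foot at (345,440)) and clears the base, with the pointer mid-plate. I'll check verticality and stillness by numbers.

```bash
python3 -m crank '[[0,0,0,0,0,0,0.5],[0,0,0,0,0,0,0.5],[0,0,0,0,0,0,0.5],[0,0,0,0,0,0,0.5],[0,0,0,0,0,0,0.5],[0,0,0,0,0,0,0.5],[0,0,0,0,0,0,0.5],[0,0,0,0,0,0,0.5],[0,0,0,0,0,0,0.5],[0,0,0,0,0,0,0.5]]'|sed -n 1p
python3 - <<'E'
from h import *
d0=cv2.imread('pics/s6.png').astype(int)
for j in range(3):
    a,d=grab('scene',f's7{j}'); W=world('scene',d); im=cv2.imread(f'pics/s7{j}.png'); print('diff',np.abs(im[150:320,150:300]-d0[150:320,150:300]).mean())
    hsv=cv2.cvtColor(im,cv2.COLOR_BGR2HSV); m=((hsv[...,0]<6)|(hsv[...,0]>174))&(hsv[...,1]>120)&(hsv[...,2]>80); m[:225]=0;m[265:]=0;m[:,:220]=0;m[:,265:]=0
    P=W[m]; zt=np.percentile(P[:,2],90); t=P[abs(P[:,2]-zt)<8]
    A=np.c_[t[:,:2]-t[:,:2].mean(0),np.ones(len(t))]; c=np.linalg.lstsq(A,t[:,2],rcond=None)[0]
    S=W[205:240,225:255].reshape(-1,3); g=S[(S[:,2]>zt+60)&(S[:,2]<zt+90)&(np.hypot(S[:,0]-609,S[:,1]-163)<25)]
    print('lid',cv2.minAreaRect(t[:,:2].astype(np.float32))[0],zt,'tilt deg',np.degrees(c[:2]).round(1),'grip',((g.min(0)+g.max(0))/2).round(1),len(g))
E
```

```text
time_s: 26.0
diff 0.48891503267973857
lid (605.7766723632812, 164.23516845703125) 203.12268033661445 tilt deg [ 1.9 -2.1] grip [605.7 166.5 277. ] 97
diff 0.48959477124183004
lid (606.0955200195312, 164.77134704589844) 203.350603184548 tilt deg [ 1.5 -1.4] grip [606.1 166.6 277.5] 95
diff 0.49623529411764705
lid (606.5353393554688, 163.66476440429688) 203.46463522705733 tilt deg [ 1.4 -1.6] grip [605.8 166.4 277.9] 90
```

The carrier is upright to within about 2° and still.

```bash
python3 -c "from rig import ticket; print(ticket.finish_job())"
```

```text
the job is handed in; nothing more can be done
None
```

The full-size coffee jar carrier hangs freely and upright (within about 2°) on the hook, which sits about 33 mm down (roughly 4 N); it was let go with no force step, the pointer is at rest, and the job was handed in at about 26 s.

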